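Drop a used syringe through the letter-box lid of the sharps container

ROBOT

A 7-joint arm with a two-finger parallel gripper is mounted at the origin on a cart in front of the work surface, level with it; the furniture and walls round the work are solid. World frame = base frame: x ahead of the robot, y to its left, z up, the work surface at z = 0. Lengths are in m, angles in rad, forces in N, time in s.
With the tool pointing down it reaches from about 0.4 to 0.85 m from the base axis. Payload 10.4 kg.
Tool frame: the origin (TCP) lies on the centre line of the jaws, within the pads' length; the fingertips stand r.finger_overhang ahead of it and the grasp point (between the pads) lies 5 mm behind it (r.finger_overhang is the distance from the TCP to the fingertips, in m); z points along the fingers, y is the line along which they close (so a half turn about z gives the same grasp; the last joint's range is limited). The gripper opens to 87 mm and grips with 3 to 60 N. Pads are 19 mm wide; open, the fingers measure 117 mm over their backs; the gripper's body (75 mm by 190 mm) begins 51 mm behind the grasp point.
Start: joints at [-1.361, 0.332, -0.065, 1.46, 0.022, 1.35, -0.088], TCP at [0.144, 0.608, 0.237] pointing down, gripper open.
Joint ranges: [-2.6, 2.6], [-0.5, 2.12], [-1.47, 1.34], [0.16, 2.42], [-1.27, 4.41], [0.06, 2.06], [-2.6, 2.6]. Speed limits (rad/s): [2.22, 2.22, 2.79, 2.79, 3.14, 3.14, 3.14].

INTERFACE

Orientations are given as a unit quaternion [x, y, z, w].
In Python, from bench import read_state, viewer, r gives the robot as it stands.
- The arm moves only by the tool carry_out, never from a script. Its argument "moves" is a list of rows, each a list of 6 numbers: the shift along the tool's x, y, z in units of 40 mm (1.0 is 40 mm), then the turn, a rotation vector about the tool's x, y, z in units of 8 degrees (1.0 is 8 degrees). A call has 1 to 20 rows; each row shifts and turns the commanded pose from where the row before left it, along the tool's axes as they then stand; what a row does not reach is not made up. A row lasts 1/8 s, in which the tool goes at most 62.5 mm and 10.7 degrees, less where a joint would pass 70% of its speed; a pose out of reach is approached as far as the arm can. A call is refused whole if a number of a shift passes 1 or a number of a turn 1, either way. A call with a gripper value outside its range is refused whole. "fingers" is the finger opening in mm, from 0 to 87, set as the call begins (left out, the last holds). The fingers move at their own pace and stop on an object; "force" is the grip in N (left out, the last holds). Time passes only in rows, so rows that do not move let the fingers close. It gives the time, the measured TCP pose, the force, the opening and the grip force at its end, in the units of the state.
- read_state(): the state, without advancing time (a new reading comes with each control period).
- viewer.camera(name): name is "scene" or "top"; returns a dict with "pixels" (400x640x3 uint8, red, green, blue), "range_z" (400x640 float32, m along the optical axis (not along the pixel's ray), 0 where there is no reading), "fx", "fy", "cx", "cy" (pixels), "k1" (the pictures are not rectified: a ray, as slopes to the right and down, at radius r is drawn at 1 + k1 r^2 times it, then the intrinsics apply), "xyz" and "orientation" of the camera in the world. Camera axes: x right, y down, z forward; pixel columns grow to the right and rows downward; lengths in m; the calibration is good to about 2 mm. A picture is of the moment at which its call begins.
- r.close_job(): hands the job in; it is judged then, once.
The state is a dict: "time": time; "joint_positions": joint angles; "joint_vel": joint speeds; "joint_torque": joint torques, N m; "ee_pos": TCP position; "eef_rot": TCP orientation; "ft_force": force on the tool from outside, world axes, zero at the start; "torque": the same for the moment, N m; "width": finger opening in m; "grip_force": force on a finger pad.
Only numpy, scipy, OpenCV 4.12 (cv2) and the standard library are available. Lean on these libraries where they do the work, as an engineer would, in place of code of your own. Each camera call takes 0.05 s, during which the arm holds its last target. There are 200 camera calls.

TASK

Throw the used syringe away in the sharps container. Its drop lid has been left half shut: pull the flap up towards you until the tray behind it lies level, turn the syringe so that it lies lengthwise along the tray, lay it on the tray so lightly that the tray stays level, and let go, then push the flap over until it is fully shut so that the syringe tips through the slot into the container. The forceps, pen and specimen cups stay where they are.

Things in the scene. Friction and masses are not known exactly. Their poses are not given: they have to be found in the camera images.
- syringe_mid (a point): used syringe, loose on the worktop: clear barrel, white plunger pushed home, white needle sheath; 150 mm long, 30 to 50 g. Point: mid-length on the barrel's axis, 10 mm above what it lies on. x along the barrel to the sheath's tip (+75 mm; thumb disc at -75), z up. Grip the round barrel (20 mm thick, x = -58 to +30 mm) across y
- sharps_bin: white box-shaped sharps container, grey lid, fixed to the worktop; 182 mm deep (x), 228 wide (y; 264 over its side clips), lid deck 155 mm high. Origin: centre of its underside. x from its front (robot side) to its back, y along the slot. Slot: x = -41 to +38 mm, y = -90 to +90. Above the deck stand only flap, tray cheeks and two bearings (10 mm) at the hinge ends. Hollow, inner floor at 4 mm
- flap_hinge (a point): middle of the hinge line of the flap, at the front edge of the slot: x = -35, y = 0, z = 158 mm in the container's frame, turned like it; hinge line along y. Flap: 76 mm from hinge line to free edge, 176 wide, 3.5 thick, with a 7 mm bead along the edge. Stiff hinge (0.09 N m): stays where it is left, but more than about 2 N down on the tray tips it
- flap (a joint): angle of the white one-piece flap and tray. 0 (stop): tray open and level behind the hinge line, the flap stands up leaning 30 degrees to the front. Grows as the flap is pushed over to the back (its backward lean from upright = value - 0.524 rad). 2.094 (stop): flap flat over the slot, fully shut, tray hanging down inside. Starts half shut, between 0.8 and 1.35
- tray_mid (a point): centre of the tray's upper face, 36 mm from the hinge line; moves with the tray. x away from the hinge, y along the slot, z out of the upper face (up when the flap is at 0). Tray: flat, 70 mm deep (x, from the hinge line), 170 mm long inside (y) between two end cheeks 15 mm high, 2.5 mm bead along its far edge
- forceps: steel forceps lying flat, 122x14x6 mm, loose, to be left alone; origin at the centre of the underside, x along it
- ball_pen: white and blue ball pen lying flat, 149 mm long, 11 mm thick, loose, to be left alone; origin at the centre of the underside, y along it
- sample_cup_cc: specimen cup with a white screw cap, 52 mm wide, 64 mm high, loose, to be left alone; origin at the centre of the underside
- sample_cup_b: specimen cup with a red screw cap, 52 mm wide, 64 mm high, loose, near the front right, to be left alone; origin at the centre of the underside
- syringe: the same syringe as a whole; origin under its mid-length on its underside, axes as at its middle point. At x = -56 mm an oval finger flange, 34 mm wide (y) and 20 mm high, keeps it from rolling; the needle sheath is 8 mm thick
Mind the look-alikes: they are no part of the job. Of the things that look like the syringe, the larger one is meant.

How it is judged:
On the way, in this order (a step that is already met when the one before it is completed fails the run):
1. the flap is pulled up and the tray lies level (flap below 0.12 rad) (value of joint flap below 0.12 rad), for 0.2 s.
2. the syringe lies lengthwise on the level tray, between its end cheeks, and has been let go (x of syringe_mid in the frame of tray_mid between -0.032 and 0.032 m and y of syringe_mid in the frame of tray_mid between -0.014 and 0.014 m and z of syringe_mid in the frame of tray_mid between 0.004 and 0.018 m and angle between the x axis of syringe_mid and the y axis of tray_mid, either way round below 0.25 rad and angle between tray_mid's own z axis and vertical below 0.2 rad and contact force between the fingers and syringe below 0.05 N), for 0.3 s.
3. the flap is pushed fully shut (value of joint flap above 1.97 rad), for 0.2 s.
At the end, for the whole second after the job is handed in: The flap is fully shut (above 1.97 of 2.09 rad), the syringe lies at rest inside the container with its middle less than 100 mm above the worktop, and forceps, pen and both specimen cups are within 30 mm of where they stood (value of joint flap above 1.97 rad and x of syringe_mid in the frame of sharps_bin between -0.085 and 0.085 m and y of syringe_mid in the frame of sharps_bin between -0.108 and 0.108 m and z of syringe_mid in the frame of sharps_bin between 0 and 0.1 m and linear speed of syringe below 0.02 m/s and distance of each of forceps, ball_pen, sample_cup_cc, sample_cup_b from where it was at the start of the episode below 0.03 m); the robot touches nothing.
It fails at once if the forceps is knocked away (moved more than 30 mm) (distance of forceps from where it was at the start of the episode above 0.03 m).
It fails at once if the pen is knocked away (moved more than 30 mm) (distance of ball_pen from where it was at the start of the episode above 0.03 m).
It fails at once if the white-capped cup is knocked away (moved more than 30 mm) (distance of sample_cup_cc from where it was at the start of the episode above 0.03 m).
It fails at once if the red-capped cup is knocked away (moved more than 30 mm) (distance of sample_cup_b from where it was at the start of the episode above 0.03 m).
It also fails if it takes over 61 s, if anything falls off the work surface, if the arm or the gripper's body presses on something with over 40 N, if the wrist force passes 120 N, or if a joint passes its speed limit or range.

## Working session

There is one attempt and no reset: what is moved stays moved. The work goes in short steps, Python scripts to look and compute and a tool call to move; the robot and the scene stay as the last step left them, time stands still between calls to the robot, and variables do not carry over. Pictures are saved under pics/ and viewed, at most 10 in all, crops included, and the job is handed in when it is done.

Besides the shell and the picture viewer there is one more tool, called after "Call:" by a JSON object that holds its "name" and its "arguments", one argument or row to a line. carry_out: Moves the arm, as the interface text tells. Its arguments: {"type":"object","properties":{"moves":{"type":"array","items":{"type":"array","items":{"type":"number"}}},"fingers":{"type":"number"},"force":{"type":"number"}},"required":["moves"]}

```bash
mkdir -p pics; cat > h.py <<'E'
import numpy as np, cv2
from scipy.spatial.transform import Rotation as R
from bench import read_state, viewer, r
def cloud(c):
    h,w=c["range_z"].shape
    K=np.array([[c["fx"],0,c["cx"]],[0,c["fy"],c["cy"]],[0,0,1]])
    u,v=np.meshgrid(np.arange(w),np.arange(h))
    xd=(u-c["cx"])/c["fx"]; yd=(v-c["cy"])/c["fy"]
    x,y=xd.copy(),yd.copy()
    for _ in range(20):
        s=1+c["k1"]*(x*x+y*y); x=xd/s; y=yd/s
    d=np.stack([x,y,np.ones_like(x)],-1)
    M=R.from_quat(c["orientation"]).as_matrix()
    rays=d@M.T
    return rays, np.array(c["xyz"])+rays*c["range_z"][...,None]
def onplane(c,rays,u,v,z):
    o=np.array(c["xyz"]); d=rays[int(round(v)),int(round(u))]
    return o+d*(z-o[2])/d[2]
E
python3 - <<'E'
from h import *
for n in("scene","top"):
    c=viewer.camera(n); cv2.imwrite(f"pics/{n}0.png",c["pixels"][...,::-1]); print(n,c["xyz"],c["orientation"],c["fx"],c["k1"],(c["range_z"]==0).mean())
print(r.finger_overhang, read_state())
E
```

```text
scene [-0.2683249  -0.84661359  0.87429148] [ 0.80242449 -0.34727627  0.18146711 -0.45009312] 380.2681313930455 0.024683576759656732 0.00401953125
top [ 0.39287073 -0.01325306  1.34674892] [ 0.71019316 -0.69982948  0.05414156 -0.05415782] 440.95614191021485 0.03626249941019242 0.00407421875
0.014 {'time': 0.1, 'joint_positions': array([-1.36057948,  0.33282479, -0.06468863,  1.46083186,  0.02162931,
        1.3498855 , -0.08851276]), 'joint_vel': array([ 2.15168403e-03, -2.14563225e-03, -1.79044070e-04, -4.17187099e-03,
       -3.82562330e-04, -1.62657476e-05, -3.30071855e-04]), 'joint_torque': array([ 2.23089439e-03, -6.24544644e+01,  2.52787024e-02, -3.90717173e+01,
       -6.12519449e-02,  3.65928223e-02,  5.97476151e-05]), 'ee_pos': array([0.14414502, 0.6078292 , 0.23583556]), 'eef_rot': array([ 1.16144873e-01,  9.93232086e-01, -6.25972529e-04, -2.94078973e-05]), 'ft_force': array([-0.0711397 , -0.21126415, -0.28267701]), 'torque': array([ 0.01747407, -0.04409341,  0.03268799]), 'grip_force': 0.0, 'width': 0.08701890899737857}
```

View pics/top0.png

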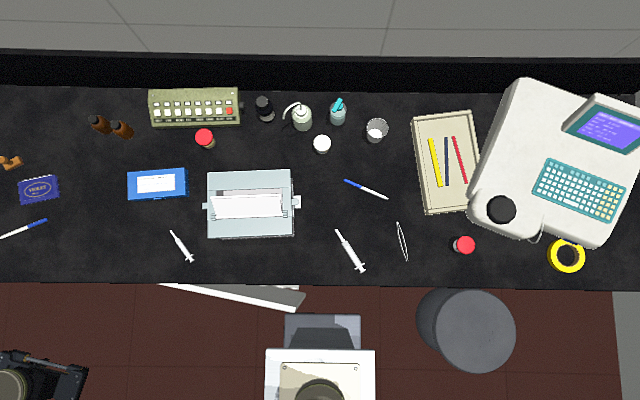

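View pics/scene0.png

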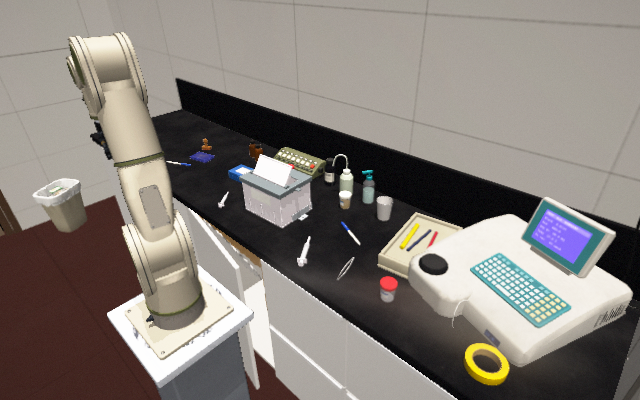

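The top view shows two syringe-like things: the larger at (350,250) and a smaller one at (182,246). The pens at (366,188) and (22,229) are blue and white. The larger syringe at (350,250) is the one meant. The bin is at (250,203), the forceps at (403,240) and the red cup at (463,245).

```bash
python3 - <<'E'
from h import *
c=viewer.camera("top"); rays,P=cloud(c); im=c["pixels"]
crop=cv2.resize(im[150:290,170:430],None,fx=3,fy=3,interpolation=cv2.INTER_CUBIC); cv2.imwrite("pics/crop0.png",crop[...,::-1])
def blob(u0,u1,v0,v1,thr,z,name):
    m=np.zeros(im.shape[:2],np.uint8); m[v0:v1,u0:u1]=(im[v0:v1,u0:u1].min(-1)>thr)
    n,l,s,ce=cv2.connectedComponentsWithStats(m); k=1+np.argmax(s[1:,4]); v,u=np.nonzero(l==k)
    o=np.array(c["xyz"]); d=rays[v,u]; q=(o+d*((z-o[2])/d[:,2])[:,None])[:,:2]
    (cx,cy),(w,h),a=cv2.minAreaRect(q.astype(np.float32)*1000)
    ev,V=np.linalg.eigh(np.cov((q-q.mean(0)).T)); ax=V[:,1]; t=(q-q.mean(0))@ax
    print(name,len(q),"mean",q.mean(0).round(4),"rect",round(cx,1),round(cy,1),round(w,1),round(h,1),"axis",ax.round(3),"ends",(q.mean(0)+np.outer([t.min(),t.max()],ax)).round(4).tolist(),"depthz",np.percentile(P[v,u,2],[10,50,90]).round(3))
    tt=np.linspace(t.min(),t.max(),16)
    n_=np.array([-ax[1],ax[0]]); s_=(q-q.mean(0))@n_
    print([ (round((s_[(t>=a)&(t<=b)].max()-s_[(t>=a)&(t<=b)].min())*1000)) for a,b in zip(tt[:-1],tt[1:])])
blob(325,375,225,278,110,0.01,"big"); blob(160,200,225,270,110,0.008,"small")
# bin: points between heights
reg=np.zeros(im.shape[:2],bool); reg[160:250,195:310]=1
Z=P[...,2]
m=reg&(abs(Z-0.155)<0.006); q=P[m]; print("deck",m.sum(),cv2.minAreaRect((q[:,:2]*1000).astype(np.float32)),np.median(q[:,2]))
m=reg&(Z>0.175)&(Z<0.3); q=P[m]; print("flap",m.sum(),q.min(0),q.max(0)); 
ce=q.mean(0); U,S,V=np.linalg.svd(q-ce,full_matrices=False); print(ce,V[2],S,np.std((q-ce)@V[2]))
i=q[:,2].argmax(); print(q[q[:,2]>q[:,2].max()-0.008].mean(0))
for n,(u,v,z) in dict(red=(463,245,.064),forc=(403,240,.004),white=(322,144,.064),pen=(366,188,.006)).items(): print(n,onplane(c,rays,u,v,z).round(3),P[v,u].round(3))
E
```

```text
big 291 mean [ 0.4327 -0.088 ] rect 437.9 -79.0 151.5 32.9 axis [-0.833 -0.554] ends [[0.504, -0.0406], [0.378, -0.1245]] depthz [0.009 0.017 0.022]
[9, 8, 9, 11, 18, 19, 19, 19, 19, 18, 19, 19, 31, 32, 17]
small 171 mean [0.4417 0.4189] rect 449.7 420.2 115.4 26.2 axis [-0.788 -0.615] ends [[0.4934, 0.4593], [0.402, 0.3879]] depthz [0.005 0.013 0.018]
[6, 5, 6, 6, 12, 15, 13, 14, 14, 14, 14, 13, 25, 25, 12]
deck 3594 ((560.3444213867188, 198.60113525390625), (182.1538848876953, 230.1170196533203), 3.30814528465271) 0.15538296343196356
flap 1121 [0.5282348  0.10839986 0.17501838] [0.57408173 0.28794922 0.22961688]
[0.55315782 0.19848777 0.20197968] [-0.82511429 -0.04847234  0.56288262] [1.72628836 0.61339205 0.05749194] 0.001717133877625842
[0.56789999 0.19998292 0.22432326]
red [ 0.458 -0.408  0.064] [ 0.458 -0.407  0.067]
forc [ 0.474 -0.246  0.004] [ 0.474 -0.247  0.001]
white [0.753 0.003 0.064] [0.754 0.003 0.06 ]
pen [ 0.632 -0.134  0.006] [ 0.632 -0.134  0.005]
```

View pics/crop0.png

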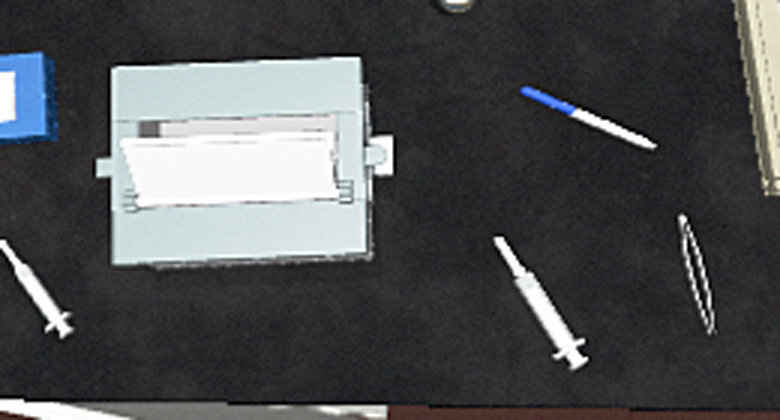

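The crop confirms the pick: the larger syringe runs 151 mm from its thumb disc (573,360) to its sheath tip (500,240), against 115 mm for the small one. In the world frame:

| Item | Estimate |
|---|---|
| Syringe middle | (0.441, -0.083), yaw 33.6° |
| Bin centre | (0.560, 0.199), yaw 3.3°, with a 182x230 deck at 0.155 as given |
| Flap | about 1.12 rad, within the given range |
| Hinge | (0.525, 0.197) |

First I go behind the flap with the fingers closed.

```bash
cat >> h.py <<'E'
def Rt(yaw_y,tilt=0):
    "tool down, tool y at yaw_y deg; then tool x-rotation tilt deg"
    y=np.array([np.cos(np.radians(yaw_y)),np.sin(np.radians(yaw_y)),0]); z=np.array([0,0,-1.]); 
    return R.from_matrix(np.stack([np.cross(y,z),y,z],1))*R.from_euler('x',tilt,degrees=True)
BIN=np.array([.5603,.1986,0]); YB=3.33
def b2w(p): return BIN+R.from_euler('z',YB,degrees=True).apply(p)
def plan(pos,Rg,p=None,R0=None,step=40.):
    s=read_state(); p=np.array(s["ee_pos"]) if p is None else p; R0=R.from_quat(s["eef_rot"]) if R0 is None else R0
    rv=(R0.inv()*Rg).as_rotvec(degrees=True)/8
    if np.abs(rv).max()>.02: print("turn total",rv.round(2),"rows",int(np.ceil(np.linalg.norm(rv))))
    d=Rg.inv().apply(np.array(pos)-p)*1000/40
    print("then shift total (after turn)",d.round(2),"min rows",int(np.ceil(max(np.abs(d).max(),np.linalg.norm(d)*40/55))))
E
python3 - <<'E'
from h import *
s=read_state(); p=s["ee_pos"]+np.array([0,0,.084])
plan(b2w([.036,0,.32]),Rt(90+YB),p=p)
print(b2w([.036,0,.32]))
E
```

```text
turn total [-0.01 -0.   -2.08] rows 3
then shift total (after turn) [-10.69 -10.82  -0.  ] min rows 12
[0.59623922 0.20069112 0.32      ]
```

Call:
{"name": "carry_out", "arguments": {
  "fingers": 0,
  "force": 10,
  "moves": [
    [0,0,-0.7,0,0,-0.69],
    [0,0,-0.7,0,0,-0.69],
    [0,0,-0.7,0,0,-0.7],
    [-0.72,-0.72,0,0,0,0],
    [-0.72,-0.72,0,0,0,0],
    [-0.72,-0.72,0,0,0,0],
    [-0.72,-0.72,0,0,0,0],
    [-0.72,-0.72,0,0,0,0],
    [-0.72,-0.72,0,0,0,0],
    [-0.72,-0.72,0,0,0,0],
    [-0.72,-0.72,0,0,0,0],
    [-0.72,-0.72,0,0,0,0],
    [-0.72,-0.72,0,0,0,0],
    [-0.72,-0.72,0,0,0,0],
    [-0.72,-0.72,0,0,0,0],
    [-0.72,-0.72,0,0,0,0],
    [-0.72,-0.72,0,0,0,0],
    [-0.72,-0.72,0,0,0,0]
  ]
}}

```text
time: 2.4
ee_pos: [0.6011, 0.2009, 0.3203]
eef_rot: [-0.029, 1.0, 0.0, -0.0]
ft_force: [0.3, -0.8, 0.6]
width: 0.0006
grip_force: 0.0
```

Call:
{"name": "carry_out", "arguments": {
  "moves": [
    [0,0,0.9,0,0,0],
    [0,0,0.9,0,0,0],
    [0,0,0.85,0,0,0],
    [0,0,0,0,0,0],
    [0.3,0,0,0,0,0],
    [0.3,0,0,0,0,0],
    [0.3,0,0,0,0,0],
    [0.3,0,0,0,0,0],
    [0.3,0,0,0,0,0],
    [0.3,0,0,0,0,0],
    [0.1,0,0,0,0,0],
    [0,0,0,0,0,0]
  ]
}}

```text
time: 3.9
ee_pos: [0.524, 0.1974, 0.2144]
eef_rot: [-0.029, 1.0, 0.0, -0.0]
ft_force: [0.0, -0.5, 0.1]
width: 0.0002
grip_force: 0.0
```

Call:
{"name": "carry_out", "arguments": {
  "moves": [
    [0.1,0,0,0,0,0],
    [0.1,0,0,0,0,0],
    [0,0,0,0,0,0]
  ]
}}

```text
time: 4.28
ee_pos: [0.5162, 0.1969, 0.2145]
eef_rot: [-0.029, 1.0, 0.0, -0.0]
ft_force: [0.7, 0.5, 0.0]
width: 0.0002
grip_force: 0.5
```

Call:
{"name": "carry_out", "arguments": {
  "moves": [
    [0.07,0,0,0,0,0],
    [0.05,0,0,0,0,0],
    [0,0,0,0,0,0]
  ]
}}

```text
time: 4.65
ee_pos: [0.5117, 0.1967, 0.2147]
eef_rot: [-0.029, 1.0, 0.0, 0.0]
ft_force: [2.5, 0.4, -0.3]
width: 0.0005
grip_force: 1.2
```

```bash
cat >> h.py <<'E'
def flapangle(zlo=.168,zhi=.25):
    c=viewer.camera("scene"); rays,P=cloud(c); rel=R.from_euler('z',-YB,degrees=True).apply((P.reshape(-1,3)-BIN)).reshape(P.shape)
    m=(abs(rel[...,1])<.083)&(rel[...,2]>zlo)&(rel[...,2]<zhi)&(rel[...,0]>-.09)&(rel[...,0]<.06)
    q=rel[m]; return c,rel,q
E
python3 - <<'E'
from h import *
c,rel,q=flapangle()
m=(abs(q[:,1])>.03); q=q[m]   # off the fingers
# line through hinge in xz
for z in np.arange(.17,.24,.01):
    k=abs(q[:,2]-z)<.005
    if k.sum()>5: print(round(z,3),k.sum(),np.percentile(q[k,0],[10,50,90]).round(4))
cv2.imwrite("pics/s1.png",cv2.resize(c["pixels"][140:260,200:360],None,fx=4,fy=4)[...,::-1])
E
```

```text
0.17 17 [-0.0477 -0.0463 -0.0443]
0.18 17 [-0.0535 -0.0514 -0.0485]
0.19 23 [-0.0588 -0.0564 -0.0539]
0.2 23 [-0.0646 -0.0624 -0.0606]
0.21 24 [-0.0702 -0.0683 -0.0661]
0.22 17 [-0.0775 -0.0745 -0.0719]
0.23 33 [-0.0799 -0.077  -0.0747]
```

Flap slope is 29.4° to the front, so the joint is about 0.01 rad and the tray is level. Back off and go for the syringe.

Call:
{"name": "carry_out", "arguments": {
  "moves": [
    [-0.4,0,0,0,0,0],
    [-0.3,0,-0.7,0,0,0],
    [0,0,-1,0,0,0],
    [0,0,-1,0,0,0],
    [0,0,-0.3,0,0,0.9],
    [0,0,0,0,0,0.99],
    [0,0,0,0,0,0.99],
    [0,0,0,0,0,0.99],
    [0,0,0,0,0,0.99],
    [0,0,0,0,0,0.99],
    [0,0,0,0,0,0.99],
    [0,0,0,0,0,0.99],
    [0,0,0,0,0,0.99],
    [0,0,0,0,0,0.99],
    [0,0,0,0,0,0.99],
    [0,0,0,0,0,0.99],
    [0,0,0,0,0,0.99],
    [0,0,0,0,0,0.99]
  ],
  "fingers": 34
}}

```text
time: 6.95
ee_pos: [0.5391, 0.1984, 0.3342]
eef_rot: [0.804, 0.594, -0.001, -0.0]
ft_force: [-0.3, 0.8, -0.8]
width: 0.034
grip_force: 0.0
```

```bash
python3 - <<'E'
from h import *
c=viewer.camera("top"); rays,P=cloud(c); rel=R.from_euler('z',-YB,degrees=True).apply((P.reshape(-1,3)-BIN)).reshape(P.shape)
m=(abs(rel[...,1])<.08)&(rel[...,2]>.13)&(rel[...,2]<.175)&(rel[...,0]>-.03)&(rel[...,0]<.03)
q=rel[m]; print("tray pts",len(q)); 
if len(q)>20: print(np.polyfit(q[:,0],q[:,2],1),np.median(q[:,2]))
Rg=Rt(-56.4,10); g=np.array([.4327,-.0881,.010]); t=g-Rg.apply([0,0,.012]); print(t)
plan(t+[0,0,.10],Rg); plan(t,Rg,p=t+[0,0,.10],R0=Rg)
E
```

```text
tray pts 768
[2.18095594e-06 1.58339187e-01] 0.15832033865195247
[ 0.43385315 -0.08983562  0.02181769]
turn total [1.19 0.43 4.85] rows 6
then shift total (after turn) [-6.18  5.4   4.44] min rows 7
then shift total (after turn) [0.   0.43 2.46] min rows 3
```

Call:
{"name": "carry_out", "arguments": {
  "moves": [
    [0,0,0,0.2,0.07,0.81],
    [0,0,0,0.2,0.07,0.81],
    [0,0,0,0.2,0.07,0.81],
    [0,0,0,0.2,0.07,0.81],
    [0,0,0,0.2,0.07,0.81],
    [0,0,0,0.19,0.08,0.8],
    [-0.69,0.6,0.49,0,0,0],
    [-0.69,0.6,0.49,0,0,0],
    [-0.69,0.6,0.49,0,0,0],
    [-0.69,0.6,0.49,0,0,0],
    [-0.69,0.6,0.49,0,0,0],
    [-0.69,0.6,0.49,0,0,0],
    [-0.69,0.6,0.49,0,0,0],
    [-0.69,0.6,0.49,0,0,0],
    [-0.66,0.6,0.49,0,0,0],
    [0,0,0,0,0,0]
  ]
}}

```text
time: 9.0
ee_pos: [0.4361, -0.0933, 0.122]
eef_rot: [0.952, 0.292, -0.026, -0.083]
ft_force: [0.2, 0.5, 0.9]
width: 0.0338
grip_force: 0.0
```

```bash
python3 - <<'E'
from h import *
Rg=Rt(-56.4,10); g=np.array([.4327,-.0881,.010]); t=g-Rg.apply([0,0,.012]); print(read_state()["ee_pos"])
plan(t,Rg)
c=viewer.camera("scene"); cv2.imwrite("pics/s2.png",cv2.resize(c["pixels"][150:300,220:400],None,fx=4,fy=4)[...,::-1])
E
```

```text
[ 0.4360619  -0.09331041  0.12203835]
turn total [-0.    0.02  0.06] rows 1
then shift total (after turn) [0.   0.33 2.49] min rows 3
```

View pics/s2.png

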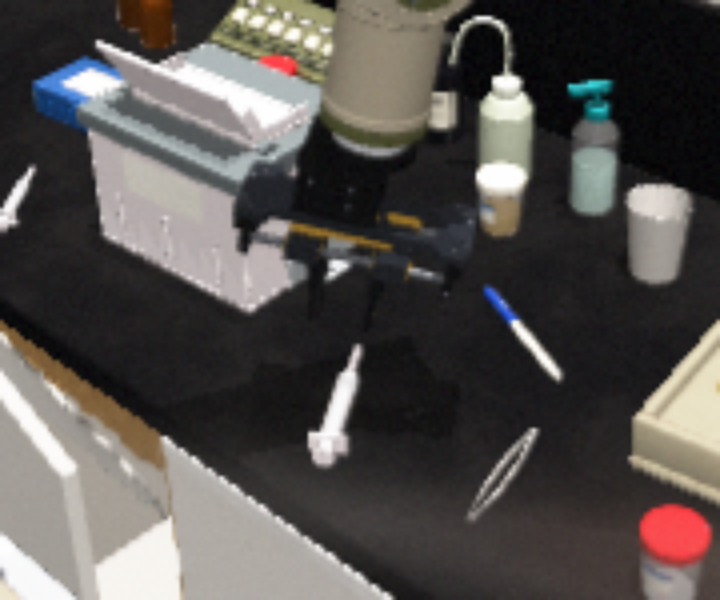

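The picture shows the flap up with the tray open at (230,100). The fingers at (315,290) and (370,310) are above the syringe at (340,400), and the wide body lies along the closing direction as assumed. Descend and grip.

Call:
{"name": "carry_out", "arguments": {
  "moves": [
    [0,0.33,0.6,0,0,0.06],
    [0,0,0.6,0,0,0],
    [0,0,0.6,0,0,0],
    [0,0,0.4,0,0,0],
    [0,0,0.27,0,0,0],
    [0,0,0,0,0,0]
  ]
}}

```text
time: 9.8
ee_pos: [0.4359, -0.0878, 0.0236]
eef_rot: [0.953, 0.29, -0.026, -0.083]
ft_force: [-0.1, -0.4, -0.4]
width: 0.0341
grip_force: 0.0
```

Call:
{"name": "carry_out", "arguments": {
  "moves": [
    [0,0,0,0,0,0],
    [0,0,0,0,0,0],
    [0,0,0,0,0,0],
    [0,0,0,0,0,0],
    [0,0,0,0,0,0]
  ],
  "fingers": 0,
  "force": 10
}}

```text
time: 10.42
ee_pos: [0.4364, -0.0882, 0.0242]
eef_rot: [0.953, 0.289, -0.025, -0.083]
ft_force: [0.3, 0.0, 6.7]
width: 0.0192
grip_force: 10.0
```

Call:
{"name": "carry_out", "arguments": {
  "moves": [
    [0,0,-0.2,0,0,0],
    [0,0,-0.4,0,0,0],
    [0,0,-0.6,0,0,0],
    [0,0,-0.8,0,0,0],
    [0,0,-0.8,0,0,0],
    [0,0,-0.8,0,0,0],
    [0,0,-0.8,0,0,0],
    [0,0,-0.8,0,0,0],
    [0,0,-0.8,0,0,0],
    [0,0,-0.6,0,0,0],
    [0,0,0,0,0,0]
  ]
}}

```text
time: 11.8
ee_pos: [0.4618, -0.1268, 0.2859]
eef_rot: [0.954, 0.289, -0.024, -0.082]
ft_force: [-0.1, -0.3, -0.4]
width: 0.0193
grip_force: 10.0
```

```bash
python3 - <<'E'
from h import *
s=read_state(); p=s["ee_pos"]; Rc=R.from_quat(s["eef_rot"])
c=viewer.camera("scene"); rays,P=cloud(c)
q=R.from_quat(s["eef_rot"]).inv().apply(P.reshape(-1,3)-p).reshape(P.shape)
m=(abs(q[...,1])<.02)&(abs(q[...,2]-.010)<.03)&(abs(q[...,0])<.12)&(c["pixels"].min(-1)>90)
k=q[m]; print(len(k),k.min(0).round(4),k.max(0).round(4))
b=k[abs(k[:,0])<.06]; print("line y,z vs x",np.polyfit(k[:,0],k[:,1],1),np.polyfit(k[:,0],k[:,2],1))
plan(b2w([0.004,0,.158+.012+.10]),Rt(YB,10))
cv2.imwrite("pics/s3.png",cv2.resize(c["pixels"][120:260,240:420],None,fx=4,fy=4)[...,::-1])
E
```

```text
174 [-0.0727 -0.0167 -0.0173] [0.0753 0.0167 0.0247]
line y,z vs x [-0.00164735  0.00029482] [-0.04661263  0.00668749]
turn total [ 0.02 -1.29 -7.34] rows 8
then shift total (after turn) [ 7.97  3.06 -0.17] min rows 8
```

View pics/s3.png

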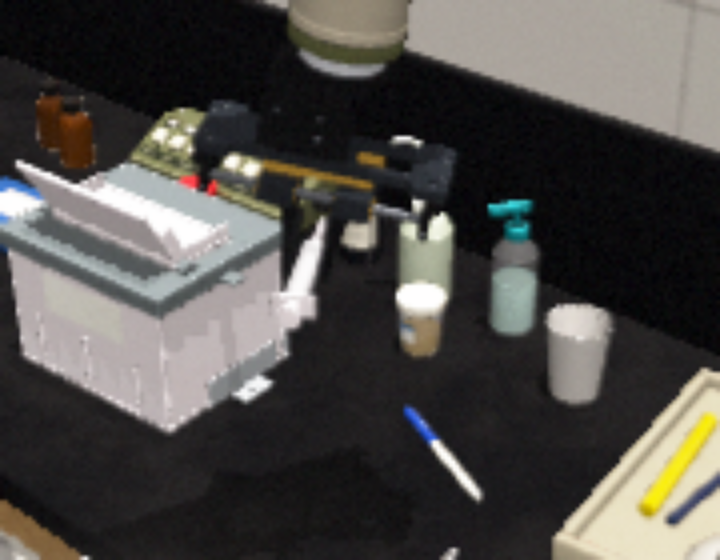

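The syringe at (310,265) is held and about level. Its flange is at the lower end at (298,305). The tray is open at (190,230). Turn and move to above the tray.

Call:
{"name": "carry_out", "arguments": {
  "moves": [
    [0,0,0,0,-0.16,-0.92],
    [0,0,0,0,-0.16,-0.92],
    [0,0,0,0,-0.16,-0.92],
    [0,0,0,0,-0.16,-0.92],
    [0,0,0,0,-0.16,-0.92],
    [0,0,0,0,-0.16,-0.92],
    [0,0,0,0,-0.16,-0.92],
    [0,0,0,0,-0.16,-0.9],
    [0.8,0.3,0,0,0,0],
    [0.8,0.3,0,0,0,0],
    [0.8,0.3,0,0,0,0],
    [0.8,0.3,0,0,0,0],
    [0.8,0.3,0,0,0,0],
    [0.8,0.3,0,0,0,0],
    [0.8,0.3,0,0,0,0],
    [0.8,0.3,0,0,0,0],
    [0.8,0.3,0,0,0,0],
    [0.8,0.3,0,0,0,0],
    [0,0,0,0,0,0]
  ]
}}

```text
time: 14.22
ee_pos: [0.5595, 0.2033, 0.2613]
eef_rot: [0.682, 0.726, -0.064, -0.06]
ft_force: [1.0, -1.1, -0.3]
width: 0.0191
grip_force: 10.0
```

```bash
cat > look.py <<'E'
from h import *
import sys
s=read_state(); p=s["ee_pos"]; Rc=R.from_quat(s["eef_rot"])
print(p.round(4))
for n in("scene","top"):
    c=viewer.camera(n); rays,P=cloud(c)
    q=Rc.inv().apply(P.reshape(-1,3)-p).reshape(P.shape)
    m=(abs(q[...,1])<.025)&(abs(q[...,2]-.012)<.018)&(abs(q[...,0])<.12)&(c["pixels"].min(-1)>90)
    k=q[m]; print(n,len(k))
    for x in np.arange(-.1,.1,.01):
        b=k[(k[:,0]>=x)&(k[:,0]<x+.01)]
        if len(b)>1: print("%.3f n%d x%.4f..%.4f y%.4f..%.4f z%.4f..%.4f"%(x+.005,len(b),b[:,0].min(),b[:,0].max(),b[:,1].min(),b[:,1].max(),b[:,2].min(),b[:,2].max()))
cz=b2w([0.004,0,.1583+.010])
plan(cz-Rt(YB,10).apply([0,0,.012]),Rt(YB,10))
E
python3 look.py
```

```text
[0.5595 0.2033 0.2613]
scene 115
-0.075 n6 x-0.0715..-0.0702 y-0.0129..-0.0005 z0.0029..0.0148
-0.065 n11 x-0.0695..-0.0610 y-0.0099..0.0066 z0.0033..0.0209
-0.055 n23 x-0.0595..-0.0505 y-0.0211..0.0132 z0.0021..0.0236
-0.045 n12 x-0.0498..-0.0408 y-0.0161..0.0058 z0.0024..0.0229
-0.035 n11 x-0.0387..-0.0303 y-0.0155..-0.0037 z0.0047..0.0190
-0.025 n9 x-0.0299..-0.0203 y-0.0146..-0.0018 z0.0028..0.0166
-0.015 n11 x-0.0197..-0.0103 y-0.0132..0.0019 z0.0031..0.0205
-0.005 n3 x-0.0088..-0.0059 y-0.0073..-0.0033 z0.0044..0.0080
0.025 n8 x0.0209..0.0286 y-0.0143..-0.0047 z0.0023..0.0165
0.035 n5 x0.0302..0.0386 y-0.0093..-0.0039 z0.0042..0.0144
0.045 n4 x0.0431..0.0497 y-0.0061..-0.0002 z0.0089..0.0141
0.055 n3 x0.0546..0.0547 y-0.0061..-0.0009 z0.0092..0.0132
0.065 n4 x0.0619..0.0663 y-0.0059..-0.0019 z0.0083..0.0167
0.075 n4 x0.0710..0.0775 y-0.0067..-0.0008 z0.0103..0.0163
top 143
-0.075 n9 x-0.0725..-0.0701 y-0.0079..0.0112 z0.0022..0.0137
-0.065 n20 x-0.0698..-0.0616 y-0.0068..0.0059 z0.0038..0.0122
-0.055 n44 x-0.0594..-0.0501 y-0.0167..0.0143 z0.0005..0.0265
-0.045 n32 x-0.0498..-0.0401 y-0.0092..0.0082 z0.0000..0.0147
-0.035 n33 x-0.0399..-0.0300 y-0.0091..0.0086 z0.0021..0.0168
-0.025 n5 x-0.0299..-0.0286 y-0.0085..0.0073 z0.0040..0.0122
then shift total (after turn) [-0.03  0.51  2.  ] min rows 2
```

Call:
{"name": "carry_out", "arguments": {
  "moves": [
    [-0.1,0.51,0,0,0,0],
    [0,0,0.5,0,0,0],
    [0,0,0.5,0,0,0],
    [0,0,0.4,0,0,0],
    [0,0,0.3,0,0,0],
    [0,0,0.15,0,0,0],
    [0,0,0,0,0,0],
    [0,0,0,0,0,0]
  ]
}}

```text
time: 15.32
ee_pos: [0.5684, 0.197, 0.1873]
eef_rot: [0.684, 0.725, -0.062, -0.059]
ft_force: [-0.0, -0.5, 0.2]
width: 0.0193
grip_force: 10.0
```

```bash
python3 - <<'E'
from h import *
cz=b2w([0.004,-.003,.1583+.010])
plan(cz-Rt(YB,10).apply([0,0,.012]),Rt(YB,10))
s=read_state(); p=s["ee_pos"]; print(s["ft_force"],p)
for n in("top","scene"):
    c=viewer.camera(n); rays,P=cloud(c); rel=R.from_euler('z',-YB,degrees=True).apply((P.reshape(-1,3)-BIN)).reshape(P.shape)
    m=(rel[...,2]>.15)&(rel[...,2]<.20)&(abs(rel[...,1])<.085)&(rel[...,0]>-.03)&(rel[...,0]<.032)
    q=rel[m]
    for y in(-.07,-.06,-.05,-.04,.04,.06,.07):
        k=q[abs(q[:,1]-y)<.004]
        if len(k)>4: print(n,y,len(k),"zmax %.4f at x %.3f"%(np.percentile(k[:,2],95),k[k[:,2].argmax(),0]),"zmin %.4f"%np.percentile(k[:,2],5))
c=viewer.camera("scene"); cv2.imwrite("pics/s4.png",cv2.resize(c["pixels"][140:240,220:340],None,fx=6,fy=6)[...,::-1])
E
```

```text
then shift total (after turn) [-0.02 -0.02  0.19] min rows 1
[-0.00979824 -0.45800278  0.23518714] [0.56840455 0.19700975 0.18733171]
top -0.07 66 zmax 0.1817 at x 0.008 zmin 0.1550
top -0.06 69 zmax 0.1796 at x 0.003 zmin 0.1555
top -0.05 64 zmax 0.1857 at x 0.011 zmin 0.1557
top -0.04 65 zmax 0.1847 at x 0.006 zmin 0.1560
scene -0.07 19 zmax 0.1839 at x -0.003 zmin 0.1613
scene -0.06 13 zmax 0.1819 at x -0.001 zmin 0.1581
scene -0.05 15 zmax 0.1850 at x 0.005 zmin 0.1593
scene -0.04 9 zmax 0.1852 at x -0.002 zmin 0.1706
```

View pics/s4.png

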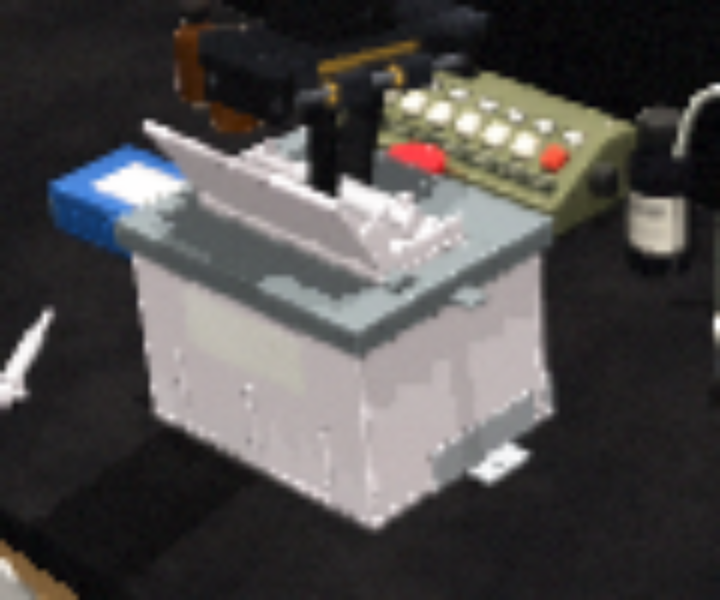

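The syringe at (380,210) hangs over the tray behind the flap, and the gripper body at (330,70) clears the flap's edge. Barrel top at 0.185 leaves a gap of about 6 to 7 mm, so lower 6 mm.

Call:
{"name": "carry_out", "arguments": {
  "moves": [
    [0,0,0.08,0,0,0],
    [0,0,0.07,0,0,0],
    [0,0,0,0,0,0],
    [0,0,0,0,0,0]
  ]
}}

```text
time: 15.98
ee_pos: [0.5669, 0.1969, 0.1808]
eef_rot: [0.683, 0.725, -0.063, -0.059]
ft_force: [0.1, 0.1, 0.6]
width: 0.0192
grip_force: 10.0
```

Call:
{"name": "carry_out", "arguments": {
  "moves": [
    [0,0,0,0,0,0],
    [0,0,0,0,0,0],
    [0,0,0,0,0,0],
    [0,0,0,0,0,0]
  ],
  "fingers": 28
}}

```text
time: 16.48
ee_pos: [0.567, 0.1969, 0.1808]
eef_rot: [0.683, 0.725, -0.063, -0.059]
ft_force: [0.4, 0.3, -0.5]
width: 0.0278
grip_force: 0.0
```

Call:
{"name": "carry_out", "arguments": {
  "moves": [
    [0,0,-0.15,0,0,0],
    [0,0,-0.3,0,0,0],
    [0,0,-0.5,0,0,0],
    [0,0,-0.8,0,0,0],
    [0,0,-1,0,0,0],
    [0,0,-1,0,0,0],
    [0,0,0,0,0,0]
  ]
}}

```text
time: 17.35
ee_pos: [0.5942, 0.1983, 0.3325]
eef_rot: [0.684, 0.725, -0.06, -0.058]
ft_force: [0.0, -0.4, 0.2]
width: 0.0278
grip_force: 0.0
```

```bash
python3 - <<'E'
from h import *
s=read_state(); print(s["ee_pos"],s["ft_force"])
c=viewer.camera("scene"); cv2.imwrite("pics/s5.png",cv2.resize(c["pixels"][140:240,220:340],None,fx=6,fy=6)[...,::-1])
c=viewer.camera("top"); rays,P=cloud(c); rel=R.from_euler('z',-YB,degrees=True).apply((P.reshape(-1,3)-BIN)).reshape(P.shape)
m=(rel[...,2]<.19)&(rel[...,2]>.14)&(abs(rel[...,1])<.09)&(rel[...,0]>-.03)&(rel[...,0]<.036)
q=rel[m]
for y in np.arange(-.08,.09,.02):
    k=q[abs(q[:,1]-y)<.005]
    if len(k)<5: continue
    h=k[k[:,2]>.164]; print("%.2f n%d tray z %.4f; top %.4f"%(y,len(k),np.percentile(k[:,2],20),np.percentile(k[:,2],97)), "syr x %.3f..%.3f"%(h[:,0].min(),h[:,0].max()) if len(h) else "")
h=q[q[:,2]>.165]; print("y range",h[:,1].min(),h[:,1].max())
plan(b2w([-.105,0,.32]),Rt(YB,0))
E
```

```text
[0.59422253 0.19828208 0.332541  ] [ 0.00884283 -0.43159068  0.15253352]
-0.08 n72 tray z 0.1545; top 0.1602 
-0.06 n85 tray z 0.1555; top 0.1756 syr x -0.000..0.015
-0.04 n87 tray z 0.1551; top 0.1768 syr x -0.021..0.014
-0.02 n85 tray z 0.1551; top 0.1788 syr x -0.004..0.016
0.00 n71 tray z 0.1548; top 0.1779 syr x -0.004..0.013
y range -0.0890296195033475 0.0019692406959103217
turn total [-1.23 -0.    0.  ] rows 2
then shift total (after turn) [ 0.05 -3.44  0.22] min rows 4
```

View pics/s5.png

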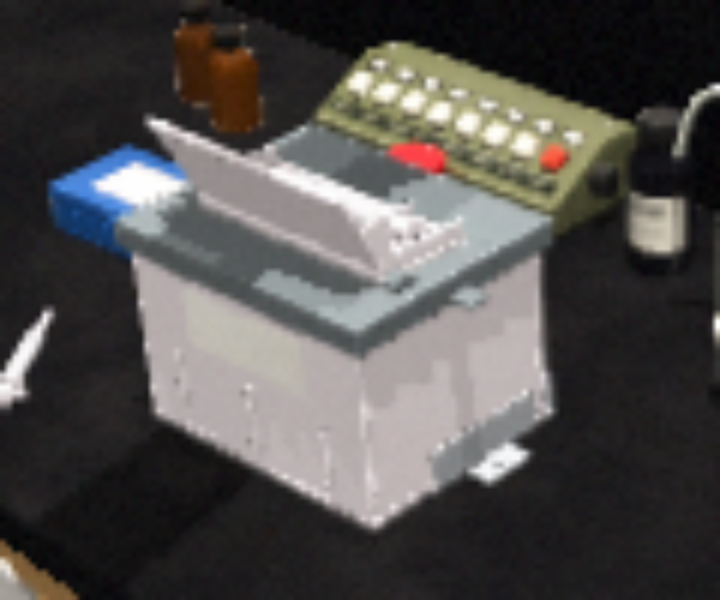

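The syringe lies in the tray at (350,205) with its top at 0.178, which is the tray at 0.158 plus the 20 mm barrel. It is released and the tray is level. Now go round to the front of the flap.

Call:
{"name": "carry_out", "arguments": {
  "moves": [
    [0,0,0,-0.62,0,0],
    [0,0,0,-0.61,0,0],
    [0,-0.86,0,0,0,0],
    [0,-0.86,0,0,0,0],
    [0,-0.86,0,0,0,0],
    [0,-0.86,0.2,0,0,0],
    [0,0,0,0,0,0]
  ],
  "fingers": 0
}}

```text
time: 18.32
ee_pos: [0.4531, 0.1905, 0.3198]
eef_rot: [0.685, 0.728, -0.001, -0.001]
ft_force: [0.9, -0.1, 0.1]
width: 0.0008
grip_force: 0.0
```

```bash
python3 - <<'E'
from h import *
plan(b2w([-.105,0,.222]),Rt(YB,0)); print(read_state()["width"])
E
```

```text
turn total [-0.02 -0.    0.02] rows 1
then shift total (after turn) [0.05 0.06 2.45] min rows 3
0.0008201030071558332
```

Call:
{"name": "carry_out", "arguments": {
  "moves": [
    [0.05,0.05,0.8,0,0,0],
    [0,0,0.85,0,0,0],
    [0,0,0.8,0,0,0],
    [0,0,0,0,0,0],
    [0,0.27,0,0,0,0],
    [0,0.27,0,0,0,0],
    [0,0.27,0,0,0,0],
    [0,0.27,0,0,0,0],
    [0,0.25,0,0,0,0],
    [0,0.21,0.05,0,0,0],
    [0,0.21,0.05,0,0,0],
    [0,0.21,0.05,0,0,0],
    [0,0,0,0,0,0],
    [0,0,0,0,0,0]
  ]
}}

```text
time: 20.08
ee_pos: [0.5355, 0.197, 0.2167]
eef_rot: [0.686, 0.728, -0.0, -0.0]
ft_force: [-0.3, -0.5, -0.5]
width: 0.0006
grip_force: 0.0
```

Call:
{"name": "carry_out", "arguments": {
  "moves": [
    [0,0.16,0.12,0,0,0],
    [0,0.16,0.15,0,0,0],
    [0,0.16,0.17,0,0,0],
    [0,0.09,0.2,0,0,0],
    [0,0.09,0.2,0,0,0],
    [0,0.03,0.1,0,0,0],
    [0,0,0.1,0,0,0],
    [0,0,0,0,0,0]
  ]
}}

```text
time: 21.08
ee_pos: [0.5628, 0.1985, 0.1748]
eef_rot: [0.686, 0.728, -0.001, -0.0]
ft_force: [0.4, -0.4, 0.2]
width: 0.0004
grip_force: 0.0
```

Call:
{"name": "carry_out", "arguments": {
  "moves": [
    [0,0,0.05,0,0,0],
    [0,0,0,0,0,0],
    [0,0,0,0,0,0]
  ]
}}

```text
time: 21.45
ee_pos: [0.563, 0.1986, 0.1742]
eef_rot: [0.686, 0.728, -0.0, -0.0]
ft_force: [-3.0, -1.0, 9.9]
width: 0.0002
grip_force: 4.5
```

Call:
{"name": "carry_out", "arguments": {
  "moves": [
    [0,0,0.04,0,0,0],
    [0,0,0,0,0,0],
    [0,0,0,0,0,0]
  ]
}}

```text
time: 21.82
ee_pos: [0.5631, 0.1986, 0.174]
eef_rot: [0.686, 0.727, 0.0, -0.001]
ft_force: [-9.1, -2.6, 20.8]
width: 0.0007
grip_force: 10.6
```

The flap is at its stop, with the force rising while the tool no longer moves. Withdraw and check.

Call:
{"name": "carry_out", "arguments": {
  "moves": [
    [0,0,-0.3,0,0,0],
    [0,0,-0.8,0,0,0],
    [0,0,-1,0,0,0],
    [0,-1,-1,0,0,0],
    [0,-1,-0.5,0,0,0],
    [0,-1,0,0,0,0],
    [0,0,0,0,0,0],
    [0,0,0,0,0,0],
    [0,0,0,0,0,0],
    [0,0,0,0,0,0]
  ]
}}

```text
time: 23.08
ee_pos: [0.4438, 0.1915, 0.3152]
eef_rot: [0.686, 0.727, -0.001, -0.0]
ft_force: [-0.4, 0.4, 0.4]
width: 0.0004
grip_force: 0.0
```

```bash
python3 - <<'E'
from h import *
c=viewer.camera("top"); rays,P=cloud(c); rel=R.from_euler('z',-YB,degrees=True).apply((P.reshape(-1,3)-BIN)).reshape(P.shape)
m=(abs(rel[...,1])<.08)&(rel[...,0]>-.03)&(rel[...,0]<.03)&(rel[...,2]<.25); q=rel[m]; print(len(q),np.polyfit(q[:,0],q[:,2],1),np.percentile(q[:,2],[2,50,98]))
cv2.imwrite("pics/t6.png",cv2.resize(c["pixels"][120:290,170:490],None,fx=2.5,fy=2.5)[...,::-1])
E
```

```text
808 [-0.08528635  0.1586919 ] [0.15499353 0.16014087 0.16486912]
```

View pics/t6.png

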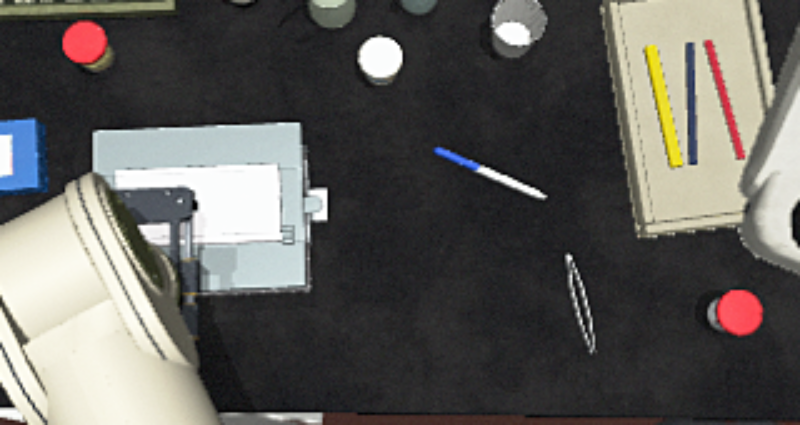

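The flap lies flat over the slot at (230,205). Nothing is left on the deck. The pen, forceps and both cups are where they stood.

```bash
python3 -c "
from h import *
print(r.close_job())"
```

```text
the job is handed in; nothing more can be done
None
```

The job is handed in at about 23 s: the syringe was laid on the level tray and the flap pushed shut to its stop, so it should be inside the container, though I couldn't see in and no verdict came back; the forceps, pen and both cups look unmoved.

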